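Roll the tea tin away from the door chime and test the chime

TASK

The tea tin lying on its side is too close to the doorbell chime receiver and muffles it. Push on the top of the tin with a fingertip so that it rolls onto the thin grey mat and stops there, still lying down, with the whole tin over the mat; do not pick it up or stand it on end. Then press the chime's round button fully down to test it, let go, and leave the dish, the hinge bracket and the wall hook where they are.

Things in the scene. Friction and masses are not known exactly. Their poses are not given: they have to be found in the camera images.
- tin: Closed metal tea tin lying on its side, paper band round it: a smooth cylinder 60 mm across, 110 mm long, 0.2 to 0.42 kg. Origin on its axis at mid-length, 30 mm up. Its x axis runs along it (lid end +x), level; y and z turn as it rolls, z is up at the start. Rolls square to x; from 0.1 m/s it coasts about 10 mm. A finger pressed on its top moves twice as far as the tin: use short strokes.
- mat: Thin grey mat fixed on the cabinet top, 150 mm along its x, 100 mm along y, under 1 mm thick, no obstacle to rolling. Origin at its centre. Its x axis is parallel to the tin's within a few degrees. It lies across the tin from the chime, left or right, its centre 100 to 135 mm from the tin's axis in the rolling direction and within about 10 mm of the tin's path.
- chime: White plastic doorbell chime receiver, a flat box fixed on the cabinet top, 95 mm along its x axis, 70 mm along y, 24 mm high, with sound slots and a round press button on its top. Origin at the centre of its underside.
- bell_top (a point): Centre of the top face of the chime's round press button: 26 mm in diameter, in a 42 mm collar on the chime's upper side, 18 mm from the chime's middle towards its -x end. Its top is 39 mm above the cabinet top, 9 mm above the collar. It goes straight down 5 mm; a spring pushes back with about 4 N when fully down.
- bell (a joint): Travel of the chime's button in m: 0 released, 0.005 fully down.
- dish: White ceramic dish of spare screws, 92 mm across, 26 mm high, standing loose beyond the work; to be left alone. Origin at the centre of its underside.
- bracket: Steel hinge bracket, an L of 55 x 70 mm, 52 mm high, standing loose beyond the work; to be left alone. Origin at the underside of its flat leaf.
- wallhook: Green plastic wall hook lying on its back plate, 75 x 32 mm, 43 mm high, loose beyond the work; to be left alone. Origin at the centre of its underside.
Things that resemble listed ones, but are neither listed nor needed, are in the scene too. What is meant by the tin is not orange, and is the smaller of those in its own colour.

How it is judged:
By the outcome, as a careful person would: the job done as asked, in the order asked, and still so for the second after the job is handed in, with the robot touching nothing.
It also fails if it takes over 61 s, if anything falls off the work surface, if the arm or the gripper's body presses on something with over 40 N, if the wrist force passes 120 N, or if a joint passes its speed limit or range.

ROBOT

A 6-joint arm with a two-finger parallel gripper is mounted at the origin on the work surface. World frame = base frame: x ahead of the robot, y to its left, z up, the work surface at z = 0. Lengths are in m, angles in degrees, forces in N, time in s.
With the tool pointing down it reaches from about 0.4 to 0.825 m from the base axis. Payload 7 kg.
Tool frame: the origin (TCP) lies midway between the tips of the shut fingers; the grasp point (between the pads) lies 19 mm behind it (r.grasp_offset is the distance from the TCP to the grasp point, in m); z points along the fingers, x is the direction in which the jaws open and shut, and the axes are right-handed (so a half turn about z gives the same grasp; the last joint's range is limited). The gripper opens to 88 mm and grips with 3 to 60 N. Pads are 19 mm wide; open, the fingers measure 130 mm over their backs; the gripper's body (78 mm by 193 mm) begins 47 mm behind the grasp point.
Start: joints at [-51.847, 20.546, 0.682, 0, -70.136, -16.507], TCP at [0.249, -0.627, 0.227] pointing down, gripper open.
Joint ranges: [-176.03, 176.03], [-82.01, 121.73], [-58.28, 71.71], [-173.87, 95.51], [-174.79, -0.11], [-173.66, 173.66]. Speed limits (degrees/s): [136.94, 136.94, 172.46, 180, 180, 180].

INTERFACE

Orientations are given as [roll, pitch, yaw] about the fixed x, y, z axes, in that order (R = Rz(yaw) Ry(pitch) Rx(roll)).
In Python, from plant import r gives the robot as it stands.
- The arm moves only by the tool step_arm, never from a script. Its argument "deltas" is a list of rows, each a list of 7 numbers: the turn, a rotation vector about the tool's x, y, z in rad, then the shift along the tool's x, y, z in mm, then the opening, from -1 (shut) to 1 (fully open), so that 0 is half open. In form: [[ax, ay, az, x, y, z, grip], ...]. A call has 1 to 10 rows; each row shifts and turns the pose as measured when the row begins, along the tool's axes as they then stand; what a row does not reach is not made up. A row lasts 1/10 s, in which the tool goes at most 50 mm and 8.59 degrees, less where a joint would pass 70% of its speed; a pose out of reach is approached as far as the arm can. A call with a gripper value outside its range is refused whole. The fingers move at their own pace and stop on an object; "squeeze" is the grip in N (left out, the last holds). Time passes only in rows, so rows that do not move let the fingers close. It gives the time, the measured TCP pose, the force and the opening at its end, in the units of the state.
- r.get_state(): the state, without advancing time (a new reading comes with each control period).
- r.capture(name): name is "side" or "top" or "wrist"; returns the picture (400x640x3 uint8, red, green, blue); there is no depth.
- r.camera_info(name): a dict with "vertical_fov" (degrees; the focal length in pixels is half the picture's height over the tangent of half this angle, whatever the lens; pixels are square), "cx", "cy" (the principal point, pixels), "view" (4x4, takes a point from world to camera coordinates). Camera axes: x right, y down, z forward; pixel columns grow to the right and rows downward; lengths in m; the calibration is good to about 2 mm. A picture is of the moment at which its call begins: read the wrist's pose just before it. camera_info takes no time and is no camera call; for the wrist camera it gives the pose at the moment of the call.
- r.close_job(): hands the job in, once; it reports no verdict.
The state is a dict: "time_s": time; "joints": joint angles; "qd": joint speeds; "joint_torque": joint torques, N m; "tcp_pos": TCP position; "eef_rot": TCP orientation; "contact_force": force on the tool from outside, world axes, zero at the start; "moment": the same for the moment, N m; "gripper_width": finger opening in m.
Only numpy, scipy, OpenCV 4.12 (cv2) and the standard library are available. Lean on these libraries where they do the work, as an engineer would, in place of code of your own. Each camera call takes 0.05 s, during which the arm holds its last target.

## Working session

There is one attempt and no reset: what is moved stays moved. The work goes in short steps, Python scripts to look and compute and a tool call to move; the robot and the scene stay as the last step left them, time stands still between calls to the robot, and variables do not carry over. Pictures are saved under pics/ and viewed, and the job is handed in when it is done.

Besides the shell and the picture viewer there is one more tool, called after ">>>" as name([rows], argument=value, ...), one row to a line, values as JSON. step_arm: Moves the arm, as the interface text tells. Its arguments: {"type":"object","properties":{"deltas":{"type":"array","items":{"type":"array","items":{"type":"number"}}},"squeeze":{"type":"number"}},"required":["deltas"]}

```bash
mkdir -p pics; ls
python3 - <<'E'
from plant import r
import cv2
s=r.get_state();print(s)
for n in("top","side"):
    cv2.imwrite(f"pics/{n}0.png",r.capture(n)[:,:,::-1]);c=r.camera_info(n);print(n,c)
E
```

```text
pics
{'time_s': 0.0, 'joints': array([-5.18468400e+01,  2.05899570e+01,  6.35061247e-01, -2.04030608e-02,
       -7.01364720e+01, -1.65061262e+01]), 'qd': array([ 0.03144676,  0.00716339,  0.05227533, -0.01439379,  0.01816748,
       -0.01500219]), 'joint_torque': array([ 1.71690886e-04, -5.82726896e+01,  2.93071944e+01,  6.99730530e+00,
        7.13380767e-03, -1.41948622e-04]), 'tcp_pos': array([ 0.24879013, -0.62695695,  0.22564827]), 'eef_rot': array([-1.79992428e+02, -9.30524393e-02,  1.11640080e+02]), 'contact_force': array([ 0.65665092,  0.21832838, -0.50355766]), 'moment': array([-0.02443786,  0.01279061, -0.0176112 ]), 'gripper_width': 0.08762950878305088}
top {'vertical_fov': 53.21312606649112, 'cx': 318.2607331142415, 'cy': 198.4426277611298, 'view': array([[-0.02531835, -0.99955161, -0.01598607,  0.03447364],
       [-0.99892303,  0.02591791, -0.03848421,  0.52070506],
       [ 0.03888128,  0.0149945 , -0.99913133,  0.94740117],
       [ 0.        ,  0.        ,  0.        ,  1.        ]])}
side {'vertical_fov': 46.66507724260168, 'cx': 320.12370251245943, 'cy': 206.50686254081086, 'view': array([[-0.96564586, -0.25961572, -0.01130283,  0.51726711],
       [-0.17243339,  0.67269613, -0.71954614,  0.15238804],
       [ 0.19440886, -0.69287776, -0.69435265,  1.09291316],
       [ 0.        ,  0.        ,  0.        ,  1.        ]])}
```

View pics/top0.png

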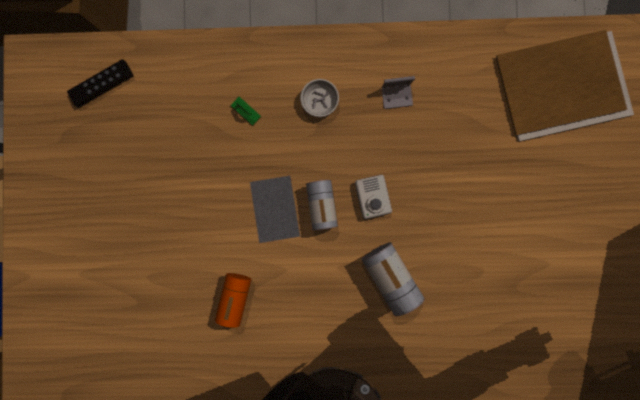

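View pics/side0.png

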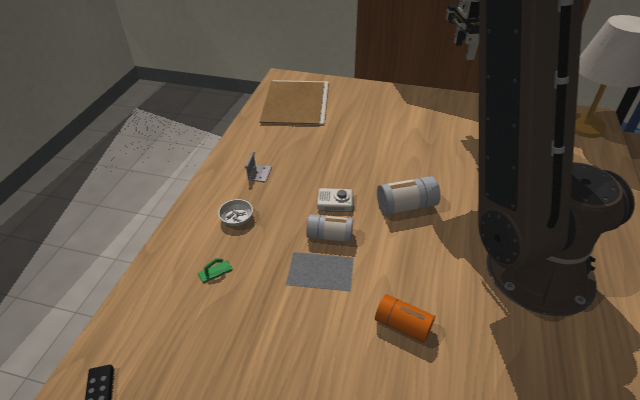

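Cylinders that could be taken for the tin, by top-view pixel:
- small silver at (321,205), beside the chime (374,197)
- larger silver at (393,279)
- orange at (234,300), ruled out by colour

I choose the one at (321,205). The mat is at (275,209), to its left in the picture, which is world +y. I'll check this in a close crop and measure.

```bash
cat > h.py <<'E'
import numpy as np,cv2
from plant import r
def cam(n):
    c=r.camera_info(n);f=200/np.tan(np.radians(c["vertical_fov"]/2));return c,f
def px2w(n,u,v,z,ci=None):
    c,f=ci or cam(n);V=np.array(c["view"]);R=V[:3,:3];t=V[:3,3]
    o=-R.T@t;d=R.T@np.array([(u-c["cx"])/f,(v-c["cy"])/f,1]);return o+d*(z-o[2])/d[2]
def w2px(n,p,ci=None):
    c,f=ci or cam(n);V=np.array(c["view"]);q=V[:3,:3]@np.asarray(p)+V[:3,3];return np.array([f*q[0]/q[2]+c["cx"],f*q[1]/q[2]+c["cy"]])
E
python3 - <<'E'
import cv2
a=cv2.imread("pics/top0.png")[160:260,235:415]
cv2.imwrite("pics/topc.png",cv2.resize(a,None,fx=4.4,fy=4.4,interpolation=cv2.INTER_CUBIC))
a=cv2.imread("pics/side0.png")[170:310,270:450]
cv2.imwrite("pics/sidec.png",cv2.resize(a,None,fx=4,fy=4,interpolation=cv2.INTER_CUBIC))
E
```

```text
(no output)
```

View pics/topc.png

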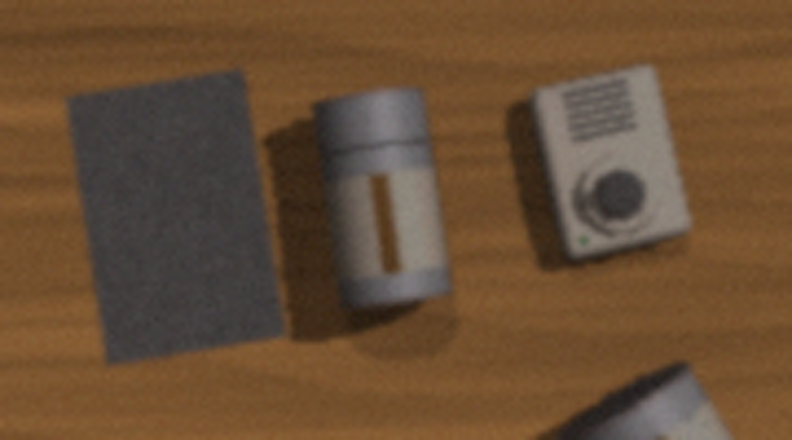

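View pics/sidec.png

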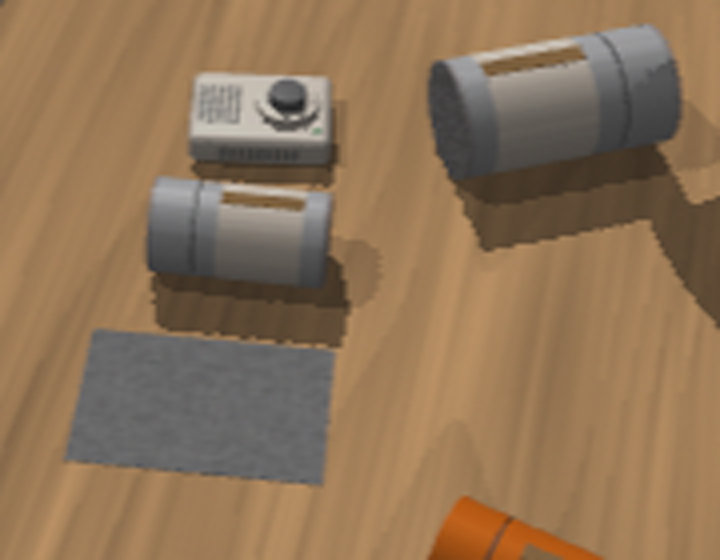

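```bash
cat > fit.py <<'E'
from h import *
from scipy.optimize import least_squares
T=lambda P:[((U+.5)/4.4-.5+235,(V+.5)/4.4-.5+160) for U,V in P]
ci=cam("top")
mat=np.array([px2w("top",u,v,0.0005,ci) for u,v in T([(68,98),(242,70),(283,337),(106,363)])])
c=mat.mean(0);print("mat",mat.round(4).tolist(),"c",c.round(4))
ax=(mat[0]+mat[1]-mat[2]-mat[3]);print("mat yaw",np.degrees(np.arctan2(ax[1],ax[0])),"len",np.linalg.norm(ax)/2, np.linalg.norm(mat[0]+mat[3]-mat[1]-mat[2])/2)
def cyl(x,y,yaw,n=60):
    a=np.linspace(0,2*np.pi,n);d=np.array([np.cos(yaw),np.sin(yaw),0]);e=np.array([-d[1],d[0],0])
    return np.vstack([[x,y,.03]+s*.055*d+.03*np.cos(a)[:,None]*e+.03*np.sin(a)[:,None]*np.array([0,0,1]) for s in(1,-1)])
def fit_tin(corn,ci,name="top",x0=(.52,.03,.1)):
    corn=np.array(corn)
    def res(p):
        h=cv2.convexHull(np.array([w2px(name,q,ci) for q in cyl(*p)],np.float32))
        return [cv2.pointPolygonTest(h,(float(u),float(v)),True) for u,v in corn]
    # corners plus edge midpoints on hull
    s=least_squares(res,x0,diff_step=1e-3,x_scale=[.01,.01,.05]);return s.x,s.fun
if __name__=="__main__":
    tc=[(318,112),(320,130),(325,165),(332,210),(338,260),(343,295), (426,110),(430,140),(438,190),(444,240),(450,280),(340,98),(370,92),(400,89),(360,307),(390,303),(430,298)]
    p,f=fit_tin(T(tc),ci,x0=tuple(px2w("top",322,205,.03,ci)[:2])+(-.05,))
    print("tin",p,np.degrees(p[2]),f.round(2))
    top=np.array([px2w("top",u,v,.024,ci) for u,v in T([(534,92),(655,65),(690,232),(580,262)])])
    print("chime",top.round(4).tolist(),top.mean(0)); a=top[0]+top[1]-top[2]-top[3];print("yaw",np.degrees(np.arctan2(a[1],a[0])))
    b=px2w("top",*T([(620,195)])[0],.039,ci);print("bell",b)
    cs=cam("side");print("bell side",px2w("side",(289.5/4)-.4+270,(90/4)-.4+170,.039,cs))
    d=np.array([np.cos(p[2]),np.sin(p[2])]);e=np.array([-d[1],d[0]]);w=c[:2]-p[:2];print("roll dist",w@e,"along",w@d,"e",e)
    m=(mat[:,:2]-p[:2]);print("mat corners roll/along",(m@e).round(4),(m@d).round(4))
    for q in(p[:2],):
        print("side proj tin",w2px("side",[*q,.03],cs))
    print([w2px("side",k,cs).round(1).tolist() for k in mat])
    cv2.imwrite("pics/w0.png",r.capture("wrist")[:,:,::-1])
E
python3 fit.py
```

```text
mat [[0.5664, 0.1862, 0.0005], [0.5794, 0.0895, 0.0005], [0.4317, 0.0703, 0.0005], [0.4199, 0.168, 0.0005]] c [0.4993 0.1285 0.0005]
mat yaw 7.2502188522202085 len 0.14827312604398996 0.09797465054289094
tin [0.50567144 0.01251691 0.10964021] 6.281921018102407 [0.47 0.37 0.43 0.64 0.48 0.54 0.66 0.69 0.44 0.63 0.52 0.29 0.03 0.11
 0.13 0.23 0.06]
chime [[0.561, -0.0693, 0.024], [0.5738, -0.1346, 0.024], [0.4837, -0.1505, 0.024], [0.4691, -0.0913, 0.024]] [ 0.52188748 -0.11143196  0.024     ]
yaw 11.731941586909015
bell [ 0.5041136  -0.11181647  0.039     ]
bell side [ 0.50491031 -0.11276547  0.039     ]
roll dist 0.11595128609573242 along 0.006394868294207689 e [-0.10942067  0.99399553]
mat corners roll/along [0.166  0.0684 0.0655 0.1639] [ 0.0794  0.0817 -0.0672 -0.0683]
side proj tin [330.25304866 227.27215388]
[[286.4, 284.1], [293.6, 252.1], [353.9, 257.8], [350.0, 290.9]]
```

The crop confirms it: (321,205) is the small silver tin with a paper band, next to the chime. It needs to roll about 116 mm along +y, and its along-axis offset on the mat is 6 mm, with about 13 mm margin. The side view agrees with the top-view fit. First move: turn the jaw axis into the rolling direction and shut the jaws.

>>> step_arm([
  [0, 0, 0.134, 0, 0, 0, -1],
  [0, 0, 0.134, 0, 0, 0, -1],
  [0, 0, 0, 0, 0, 0, -1],
  [0, 0, 0, 0, 0, 0, -1],
])

```text
time_s: 0.55
tcp_pos: [0.2485, -0.6264, 0.2243]
eef_rot: [-179.9, -0.2, 96.0]
contact_force: [0.3, -0.2, 0.1]
gripper_width: 0.0615
```

```bash
cat >> h.py <<'E'
def td(p):
    s=r.get_state();y=np.radians(s["eef_rot"][2]);d=(np.asarray(p)-s["tcp_pos"])*1000
    print("t",round(s["time_s"],2),"tcp",s["tcp_pos"].round(4),"rpy",s["eef_rot"].round(2),"F",s["contact_force"].round(1),"w",round(s["gripper_width"],4))
    c,n=np.cos(y),np.sin(y);print("tool delta",np.round([d[0]*c+d[1]*n,d[0]*n-d[1]*c,-d[2]],1))
TIN=np.array([.5057,.0125]);E=np.array([-.1094,.9940])
E
python3 -c "
from h import *
td([*(TIN-.012*E),.10])
cv2.imwrite('pics/w1.png',r.capture('wrist')[:,:,::-1])"
```

```text
t 0.55 tcp [ 0.2485 -0.6264  0.2243] rpy [-179.92   -0.21   96.01] F [ 0.3 -0.2  0.1] w 0.0615
tool delta [596.5 322.7 124.3]
```

View pics/w1.png

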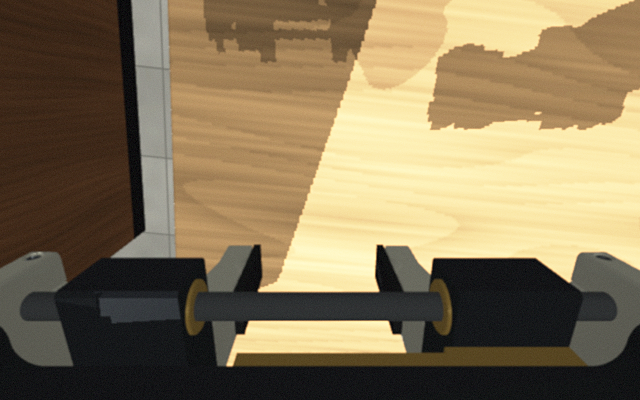

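>>> step_arm([
  [0, 0, 0, 42, 23, 0, -1],
  [0, 0, 0, 42, 23, 0, -1],
  [0, 0, 0, 42, 23, 0, -1],
  [0, 0, 0, 42, 23, 0, -1],
  [0, 0, 0, 42, 23, 0, -1],
  [0, 0, 0, 42, 23, 0, -1],
  [0, 0, 0, 42, 23, 0, -1],
  [0, 0, 0, 42, 23, 0, -1],
  [0, 0, 0, 42, 23, 0, -1],
  [0, 0, 0, 42, 23, 0, -1],
])

```text
time_s: 1.6
tcp_pos: [0.4313, -0.1718, 0.2241]
eef_rot: [180.0, -0.2, 97.2]
contact_force: [1.5, -0.0, 0.4]
gripper_width: 0.0005
```

```bash
python3 -c "
from h import *
td([*(TIN-.012*E),.10])"
```

```text
t 1.6 tcp [ 0.4313 -0.1718  0.2241] rpy [179.97  -0.23  97.22] F [ 1.5 -0.   0.4] w 0.0005
tool delta [161.5  96.7 124.1]
```

>>> step_arm([
  [0, 0, 0.016, 42, 25, 0, -1],
  [0, 0, 0, 42, 25, 0, -1],
  [0, 0, 0, 42, 25, 25, -1],
  [0, 0, 0, 30, 17, 30, -1],
  [0, 0, 0, 0, 0, 30, -1],
  [0, 0, 0, 0, 0, 0, -1],
])

```text
time_s: 2.2
tcp_pos: [0.5068, 0.0012, 0.1442]
eef_rot: [179.4, -0.3, 97.8]
contact_force: [-1.0, -0.5, 0.1]
gripper_width: 0.0002
```

```bash
python3 -c "
from h import *
td([*(TIN-.012*E),.066])
n='wrist';ci=cam(n)
im=r.capture(n)[:,:,::-1].copy()
from fit import cyl
for q in cyl(*TIN,.1096): cv2.circle(im,tuple(int(v) for v in w2px(n,q,ci)),1,(0,0,255),-1)
cv2.imwrite('pics/w2.png',im)
im=r.capture('side')[:,:,::-1][110:310,220:460]
cv2.imwrite('pics/s2.png',cv2.resize(im,None,fx=3,fy=3))"
```

```text
t 2.2 tcp [0.5068 0.0012 0.1442] rpy [179.39  -0.28  97.77] F [-1.  -0.5  0.1] w 0.0002
tool delta [-0.6  0.1 78.2]
mat [[0.5664, 0.1862, 0.0005], [0.5794, 0.0895, 0.0005], [0.4317, 0.0703, 0.0005], [0.4199, 0.168, 0.0005]] c [0.4993 0.1285 0.0005]
mat yaw 7.2502188522202085 len 0.14827312604398996 0.09797465054289094
```

View pics/w2.png

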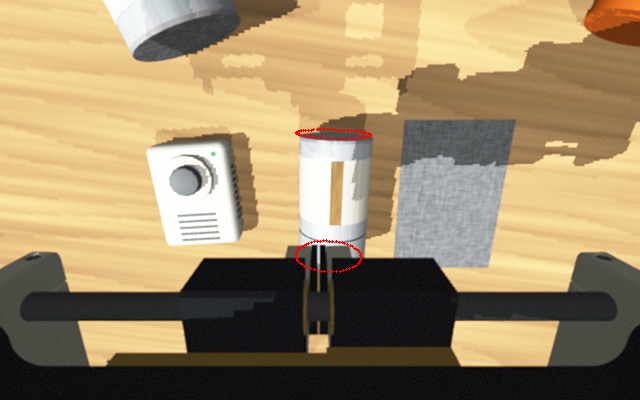

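View pics/s2.png

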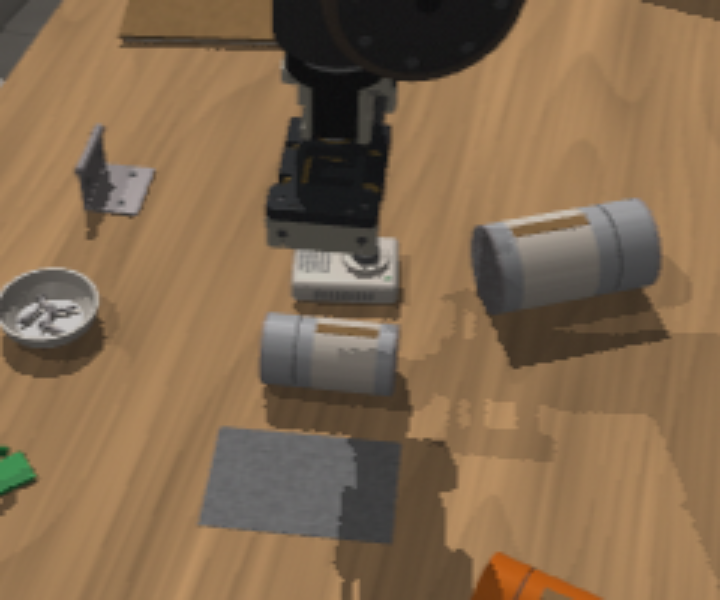

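The wrist overlay matches the tin to within a few px, its far rim being near (335,133). The fingertips are above the tin. Descending to just above its top.

>>> step_arm([
  [0.01, -0.005, 0.026, 0, 0, 25, -1],
  [0, 0, 0, 0, 0, 25, -1],
  [0, 0, 0, 0, 0, 20, -1],
  [0, 0, 0, 0, 0, 5, -1],
  [0, 0, 0, 0, 0, 0, -1],
  [0, 0, 0, 0, 0, 0, -1],
])

```text
time_s: 2.9
tcp_pos: [0.5174, -0.0014, 0.0833]
eef_rot: [178.6, -0.1, 96.2]
contact_force: [-0.2, -0.3, 0.6]
gripper_width: 0.0004
```

```bash
python3 -c "
from h import *
td([*(TIN-.010*E),.060])"
```

```text
t 2.9 tcp [ 0.5174 -0.0014  0.0833] rpy [ 1.7862e+02 -1.0000e-01  9.6200e+01] F [-0.2 -0.3  0.6] w 0.0004
tool delta [  5.1 -10.1  23.3]
```

>>> step_arm([
  [0.024, 0, 0, 5, -10, 5, -1],
  [0, 0, 0, 0, 0, 5, -1],
  [0, 0, 0, 0, 0, 5, -1],
  [0, 0, 0, 0, 0, 0, -1],
])

```text
time_s: 3.3
tcp_pos: [0.5079, 0.0032, 0.0703]
eef_rot: [179.8, -0.2, 96.2]
contact_force: [0.2, 0.0, -0.1]
gripper_width: 0.0003
```

```bash
python3 -c "
from h import *
td([*(TIN-.010*E),.060])"
```

```text
t 3.3 tcp [0.5079 0.0032 0.0703] rpy [ 1.798e+02 -1.700e-01  9.621e+01] F [ 0.2  0.  -0.1] w 0.0003
tool delta [-0.5 -1.2 10.3]
```

>>> step_arm([
  [0, 0, 0, 0, -1, 4, -1],
  [0, 0, 0, 0, 0, 3, -1],
  [0, 0, 0, 0, 0, 2, -1],
  [0, 0, 0, 0, 0, 1, -1],
])

```text
time_s: 3.7
tcp_pos: [0.5071, 0.0032, 0.0595]
eef_rot: [179.8, -0.2, 96.2]
contact_force: [-1.4, 0.5, 4.3]
gripper_width: 0.0003
```

```bash
python3 -c "
from h import *
td([*(TIN-.010*E),.060])"
```

```text
t 3.7 tcp [0.5071 0.0032 0.0595] rpy [ 1.798e+02 -1.600e-01  9.625e+01] F [-1.4  0.5  4.3] w 0.0003
tool delta [-0.6 -0.4 -0.5]
```

Contact at about 4 N. A short trial stroke next.

>>> step_arm([
  [0, 0, 0, 3, 0, 0.5, -1],
  [0, 0, 0, 4, 0, 0.5, -1],
  [0, 0, 0, 4, 0, 0.5, -1],
  [0, 0, 0, 3, 0, 0.5, -1],
])

```text
time_s: 4.1
tcp_pos: [0.5057, 0.0165, 0.06]
eef_rot: [179.8, -0.0, 96.3]
contact_force: [-2.4, -1.1, 6.4]
gripper_width: 0.0008
```

```bash
cat > look.py <<'E'
from h import *
import sys
td([*(TIN-.010*E),.060])
n=sys.argv[1]
im=r.capture('top')[:,:,::-1][150:260,225:415]
cv2.imwrite(f'pics/t{n}.png',cv2.resize(im,None,fx=4,fy=4,interpolation=cv2.INTER_CUBIC))
im=r.capture('side')[:,:,::-1][140:310,220:440]
cv2.imwrite(f'pics/s{n}.png',cv2.resize(im,None,fx=3.5,fy=3.5,interpolation=cv2.INTER_CUBIC))
E
python3 look.py 3
```

```text
t 4.1 tcp [0.5057 0.0165 0.06  ] rpy [ 1.798e+02 -4.000e-02  9.629e+01] F [-2.4 -1.1  6.4] w 0.0008
tool delta [-14.   -0.4   0. ]
```

View pics/s3.png

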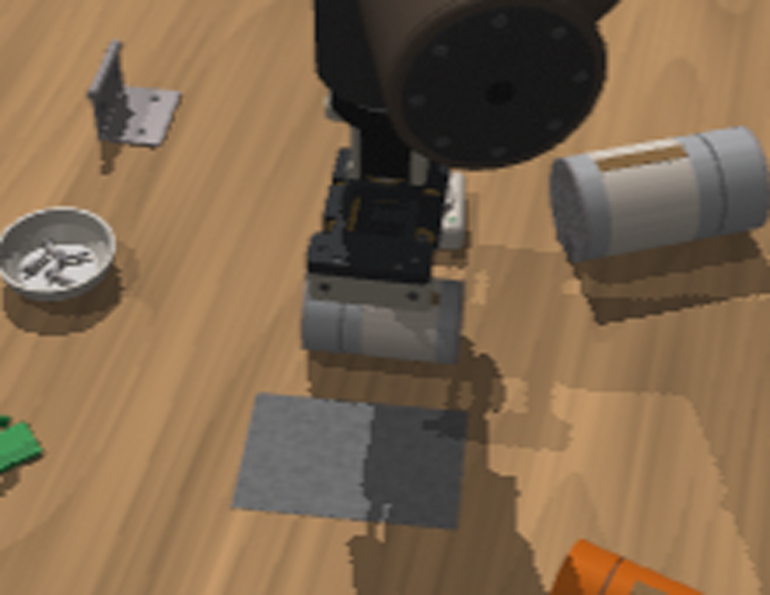

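The trial stroke worked: steady 4–6 N and the tin follows. Continuing.

>>> step_arm([
  [0, 0, 0, 3, 0, 0.5, -1],
  [0, 0, 0, 4, 0, 0.5, -1],
  [0, 0, 0, 4, 0, 0.5, -1],
  [0, 0, 0, 4, 0, 0.5, -1],
  [0, 0, 0, 4, 0, 0.5, -1],
  [0, 0, 0, 3, 0, 0.5, -1],
  [0, 0, 0, 2, 0, 0.5, -1],
  [0, 0, 0, 0, 0, 0.2, -1],
])

```text
time_s: 5.0
tcp_pos: [0.5028, 0.0415, 0.0599]
eef_rot: [179.7, 0.0, 96.4]
contact_force: [-1.5, -0.4, 4.1]
gripper_width: 0.0002
```

```bash
python3 look.py 4
```

```text
t 5.0 tcp [0.5028 0.0415 0.0599] rpy [1.7973e+02 2.0000e-02 9.6370e+01] F [-1.5 -0.4  4.1] w 0.0002
tool delta [-39.2  -0.4  -0.1]
```

View pics/s4.png

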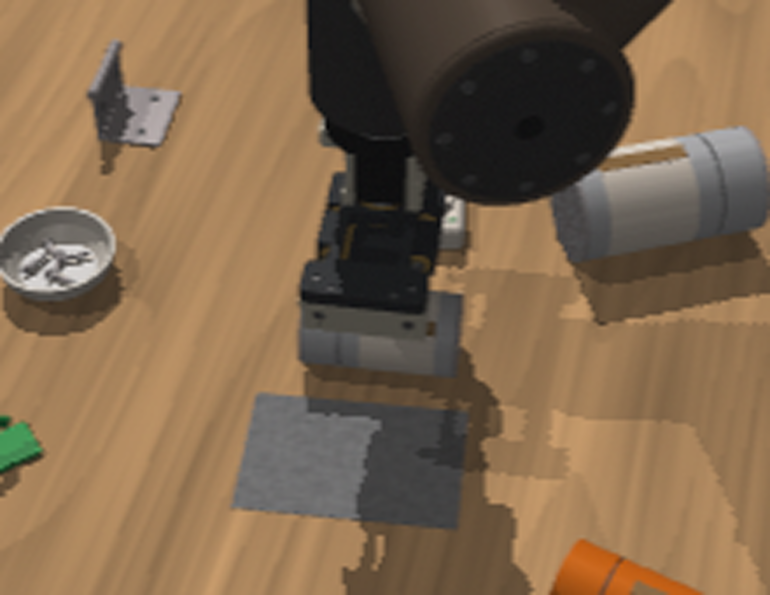

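Finger travel is 38.5 mm, so the tin should have moved about 19 mm. Lift straight up, step back and look at the tin.

>>> step_arm([
  [0, 0, 0, 0, 0, -8, -1],
  [0, 0, 0, -12, 0, -5, -1],
  [0, 0, 0, -11, 0, 0, -1],
  [0, 0, 0, 0, 0, 0, -1],
  [0, 0, 0, 0, 0, 0, -1],
])

```text
time_s: 5.6
tcp_pos: [0.5058, 0.0165, 0.0738]
eef_rot: [179.7, 0.0, 96.3]
contact_force: [1.0, -0.1, 0.3]
gripper_width: 0.0004
```

```bash
python3 look.py 5
python3 - <<'E'
from h import *
from fit import cyl
n='side';im=r.capture(n)[:,:,::-1].copy();ci=cam(n)
for d in (.019,):
    for q in cyl(*(TIN+d*E),.1096): cv2.circle(im,tuple(int(round(v)) for v in w2px(n,q,ci)),0,(0,0,255),-1)
cv2.imwrite('pics/s5b.png',cv2.resize(im[200:310,270:400],None,fx=6,fy=5))
E
```

```text
t 5.6 tcp [0.5058 0.0165 0.0738] rpy [179.7    0.    96.32] F [ 1.  -0.1  0.3] w 0.0004
tool delta [-13.9  -0.5  13.8]
mat [[0.5664, 0.1862, 0.0005], [0.5794, 0.0895, 0.0005], [0.4317, 0.0703, 0.0005], [0.4199, 0.168, 0.0005]] c [0.4993 0.1285 0.0005]
mat yaw 7.2502188522202085 len 0.14827312604398996 0.09797465054289094
```

View pics/s5b.png

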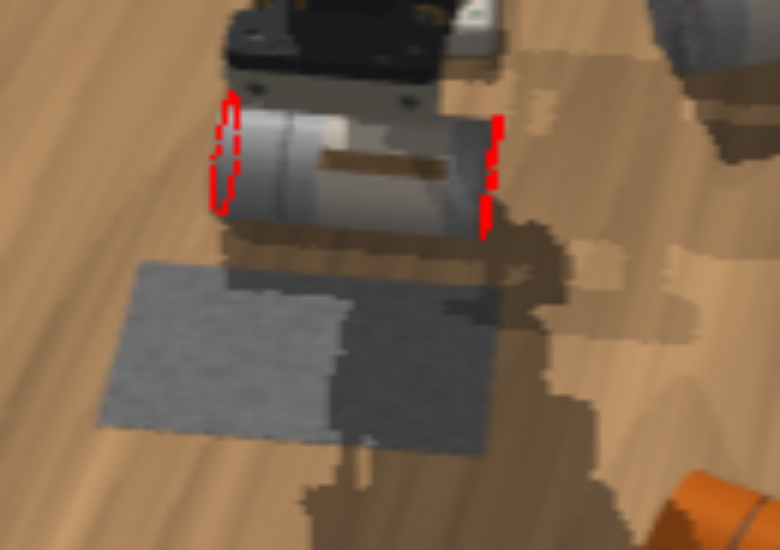

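The tin rolled where predicted, with overlay and edges agreeing within 1–2 px. Second stroke.

>>> step_arm([
  [0, 0, 0, 3, 0, 6, -1],
  [0, 0, 0, 0, 0, 4, -1],
  [0, 0, 0, 0, 0, 3, -1],
  [0, 0, 0, 0, 0, 1.5, -1],
  [0, 0, 0, 0, 0, 0.5, -1],
])

```text
time_s: 6.25
tcp_pos: [0.5058, 0.0205, 0.0583]
eef_rot: [179.7, 0.1, 96.5]
contact_force: [-4.2, -2.4, 13.7]
gripper_width: 0.0005
```

>>> step_arm([
  [0, 0, 0, 3, 0, 0.5, -1],
  [0, 0, 0, 5, 0, 0.5, -1],
  [0, 0, 0, 5, 0, 0.5, -1],
  [0, 0, 0, 5, 0, 0.5, -1],
  [0, 0, 0, 5, 0, 0.5, -1],
  [0, 0, 0, 5, 0, 0.5, -1],
  [0, 0, 0, 5, 0, 0.5, -1],
  [0, 0, 0, 5, 0, 0.5, -1],
  [0, 0, 0, 3, 0, 0.5, -1],
  [0, 0, 0, 0, 0, 0.2, -1],
])

```text
time_s: 7.25
tcp_pos: [0.501, 0.0612, 0.06]
eef_rot: [179.7, 0.4, 96.8]
contact_force: [-0.5, -0.1, 4.5]
gripper_width: 0.0003
```

>>> step_arm([
  [0, 0, 0, 0, 0, -8, -1],
  [0, -0.006, 0.006, -11, 0, -5, -1],
  [0, 0, 0, -9, 0, 0, -1],
  [0, 0, 0, 0, 0, 0, -1],
])

```text
time_s: 7.65
tcp_pos: [0.5033, 0.0401, 0.074]
eef_rot: [179.7, 0.8, 96.5]
contact_force: [-0.1, 0.6, 0.3]
gripper_width: 0.0008
```

```bash
cat > ov.py <<'E'
from h import *
import sys
from fit import cyl
d=float(sys.argv[1]);yaw=float(sys.argv[3]) if len(sys.argv)>3 else .1096
td([*(TIN+(d-.010)*E),.060])
for n,b in(('side',(200,310,270,400)),('top',(150,260,225,415))):
    im=r.capture(n)[:,:,::-1].copy();ci=cam(n)
    im=cv2.resize(im[b[0]:b[1],b[2]:b[3]],None,fx=4,fy=4,interpolation=cv2.INTER_CUBIC)
    for q in cyl(*(TIN+d*E),yaw):
        u,v=w2px(n,q,ci);cv2.circle(im,(round(float((u-b[2]+.5)*4)),round(float((v-b[0]+.5)*4))),1,(0,0,255),-1)
    cv2.imwrite(f'pics/ov_{sys.argv[2]}_{n}.png',im)
E
python3 ov.py 0.040 6
```

```text
mat [[0.5664, 0.1862, 0.0005], [0.5794, 0.0895, 0.0005], [0.4317, 0.0703, 0.0005], [0.4199, 0.168, 0.0005]] c [0.4993 0.1285 0.0005]
mat yaw 7.2502188522202085 len 0.14827312604398996 0.09797465054289094
t 7.65 tcp [0.5033 0.0401 0.074 ] rpy [179.7    0.76  96.54] F [-0.1  0.6  0.3] w 0.0008
tool delta [ 2.3 -0.6 14. ]
```

View pics/ov_6_side.png

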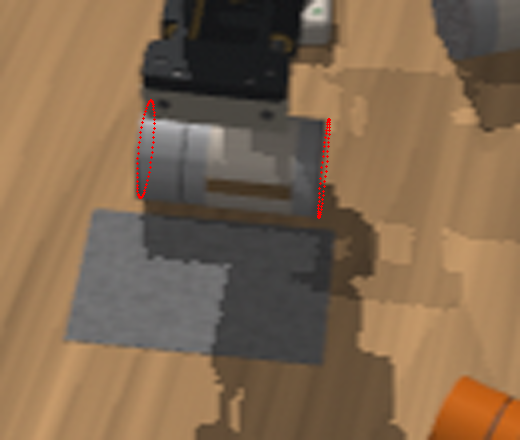

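View pics/ov_6_top.png

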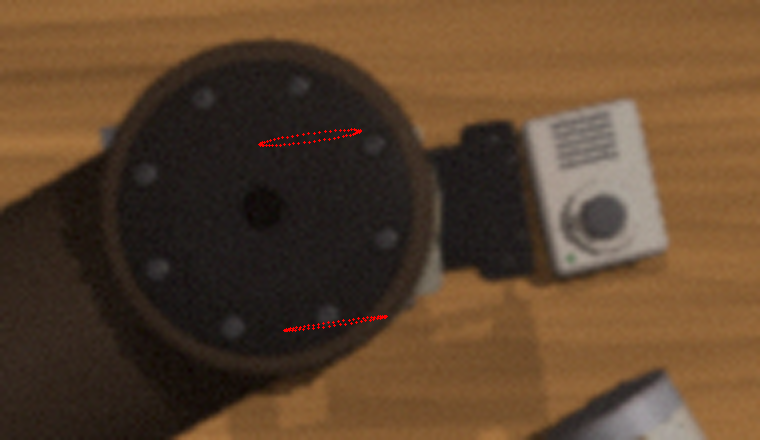

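Run:
```python
from h import *
from fit import cyl
im0=cv2.imread('pics/side0.png');ci=cam('side');b=(200,310,270,400);o=[]
for d,y in((0,.1096),(0,.13)):
    im=cv2.resize(im0[b[0]:b[1],b[2]:b[3]],None,fx=4,fy=4,interpolation=cv2.INTER_CUBIC)[:300,80:400]
    for q in cyl(*(TIN+d*E),y):
        u,v=w2px('side',q,ci);cv2.circle(im,(round(float((u-b[2]+.5)*4))-80,round(float((v-b[0]+.5)*4))),1,(0,0,255),-1)
    o.append(im)
cv2.imwrite('pics/s0ov.png',np.hstack(o))
```

```text
mat [[0.5664, 0.1862, 0.0005], [0.5794, 0.0895, 0.0005], [0.4317, 0.0703, 0.0005], [0.4199, 0.168, 0.0005]] c [0.4993 0.1285 0.0005]
mat yaw 7.2502188522202085 len 0.14827312604398996 0.09797465054289094
```

View pics/s0ov.png

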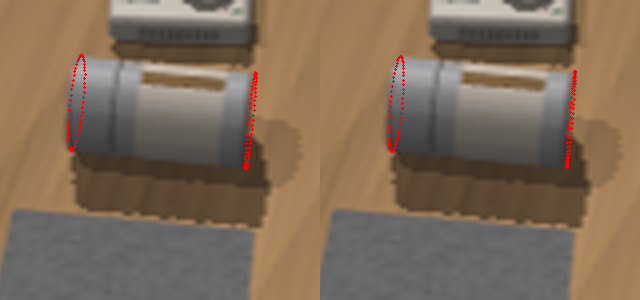

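In the side view the tin is where expected, d ≈ 42 mm. Its lid end may lead by 1–2°, which is toward the mat's own yaw and therefore harmless. Third stroke, shifted 3 mm toward the other end, with pitch corrected.

>>> step_arm([
  [0.004, 0.013, 0, 3, -3, 6, -1],
  [0, 0, 0, 0, 0, 4, -1],
  [0, 0, 0, 0, 0, 2.5, -1],
  [0, 0, 0, 0, 0, 1, -1],
  [0, 0, 0, 0, 0, 0.5, -1],
])

```text
time_s: 8.25
tcp_pos: [0.4998, 0.0432, 0.059]
eef_rot: [180.0, -0.0, 96.6]
contact_force: [-4.4, -1.2, 13.6]
gripper_width: 0.0005
```

>>> step_arm([
  [0, 0, 0, 3, 0, 0.5, -1],
  [0, 0, 0, 5, 0, 0.5, -1],
  [0, 0, 0, 5, 0, 0.5, -1],
  [0, 0, 0, 5, 0, 0.5, -1],
  [0, 0, 0, 5, 0, 0.5, -1],
  [0, 0, 0, 5, 0, 0.5, -1],
  [0, 0, 0, 5, 0, 0.5, -1],
  [0, 0, 0, 5, 0, 0.5, -1],
  [0, 0, 0, 3, 0, 0.5, -1],
  [0, 0, 0, 0, 0, 0.2, -1],
])

```text
time_s: 9.25
tcp_pos: [0.4951, 0.0848, 0.0596]
eef_rot: [180.0, 0.2, 96.9]
contact_force: [-0.9, 0.7, 5.9]
gripper_width: 0.0006
```

>>> step_arm([
  [0, 0, 0, 0, 0, -8, -1],
  [0, 0, 0, -11, 0, -5, -1],
  [0, 0, 0, -9, 0, 0, -1],
  [0, 0, 0, 0, 0, 0, -1],
])

```text
time_s: 9.65
tcp_pos: [0.4975, 0.0639, 0.0735]
eef_rot: [180.0, 0.3, 97.0]
contact_force: [0.1, -0.1, -0.0]
gripper_width: 0.0003
```

```bash
python3 ov.py 0.063 7 .125| tail -2
```

```text
t 9.65 tcp [0.4975 0.0639 0.0735] rpy [179.97   0.26  96.95] F [ 0.1 -0.1 -0. ] w 0.0003
tool delta [ 1.   2.5 13.5]
```

View pics/ov_7_side.png

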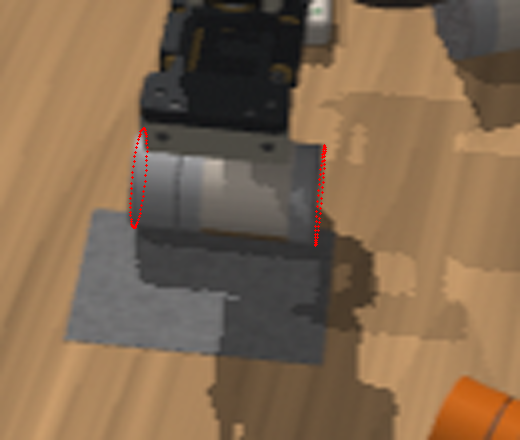

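```bash
cat > wv.py <<'E'
from h import *
import sys
from fit import cyl,mat
ci=cam('wrist');im=r.capture('wrist')[:,:,::-1].copy()
d=float(sys.argv[1]);yaw=float(sys.argv[2])
for q in cyl(*(TIN+d*E),yaw): 
    u,v=w2px('wrist',q,ci);cv2.circle(im,(int(u),int(v)),1,(0,0,255),-1)
for q in mat:
    u,v=w2px('wrist',q,ci);cv2.circle(im,(int(u),int(v)),2,(0,255,0),-1)
cv2.imwrite(f'pics/wv_{sys.argv[3]}.png',im)
E
python3 wv.py .063 .125 7
```

```text
mat [[0.5664, 0.1862, 0.0005], [0.5794, 0.0895, 0.0005], [0.4317, 0.0703, 0.0005], [0.4199, 0.168, 0.0005]] c [0.4993 0.1285 0.0005]
mat yaw 7.2502188522202085 len 0.14827312604398996 0.09797465054289094
```

View pics/wv_7.png

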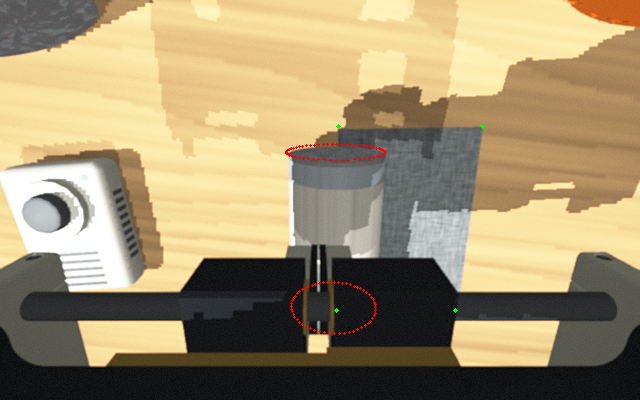

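The wrist view shows the tin's near-base end at x 290–384, against a prediction of 286–386. Its sides are parallel to the mat, so d ≈ 63 mm and yaw ≈ 7.2°. Fourth stroke.

>>> step_arm([
  [0, 0.004, 0, 1, 0, 6, -1],
  [0, 0, 0, 0, 0, 4, -1],
  [0, 0, 0, 0, 0, 2.5, -1],
  [0, 0, 0, 0, 0, 1, -1],
  [0, 0, 0, 0, 0, 0.5, -1],
])

```text
time_s: 10.3
tcp_pos: [0.4976, 0.0656, 0.0594]
eef_rot: [-180.0, 0.1, 97.1]
contact_force: [-5.0, -2.3, 13.3]
gripper_width: 0.0005
```

>>> step_arm([
  [0, 0, 0, 3, 0, 0.5, -1],
  [0, 0, 0, 5, 0, 0.5, -1],
  [0, 0, 0, 5, 0, 0.5, -1],
  [0, 0, 0, 5, 0, 0.5, -1],
  [0, 0, 0, 5, 0, 0.5, -1],
  [0, 0, 0, 5, 0, 0.5, -1],
  [0, 0, 0, 5, 0, 0.5, -1],
  [0, 0, 0, 5, 0, 0.5, -1],
  [0, 0, 0, 3, 0, 0.5, -1],
  [0, 0, 0, 0, 0, 0.2, -1],
])

```text
time_s: 11.3
tcp_pos: [0.493, 0.1078, 0.0592]
eef_rot: [179.9, 0.3, 97.4]
contact_force: [-1.1, -0.3, 6.2]
gripper_width: 0.0007
```

>>> step_arm([
  [0, 0, 0, 0, 0, -8, -1],
  [0, 0, 0, -11, 0, -5, -1],
  [0, 0, 0, -9, 0, 0, -1],
  [0, 0, 0, 0, 0, 0, -1],
])

```text
time_s: 11.7
tcp_pos: [0.4953, 0.0869, 0.0727]
eef_rot: [180.0, 0.3, 97.4]
contact_force: [-0.3, -0.1, -0.3]
gripper_width: 0.0003
```

```bash
python3 ov.py 0.084 8 .125| tail -2;python3 wv.py .084 .125 8
```

```text
t 11.7 tcp [0.4953 0.0869 0.0727] rpy [179.97   0.32  97.45] F [-0.3 -0.1 -0.3] w 0.0003
tool delta [-1.1  2.2 12.7]
mat [[0.5664, 0.1862, 0.0005], [0.5794, 0.0895, 0.0005], [0.4317, 0.0703, 0.0005], [0.4199, 0.168, 0.0005]] c [0.4993 0.1285 0.0005]
mat yaw 7.2502188522202085 len 0.14827312604398996 0.09797465054289094
```

View pics/wv_8.png

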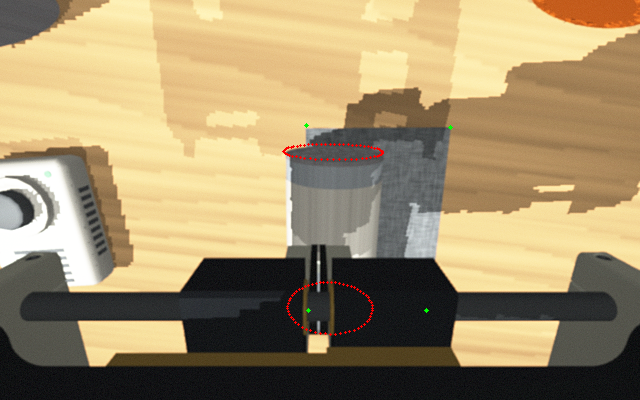

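View pics/ov_8_side.png

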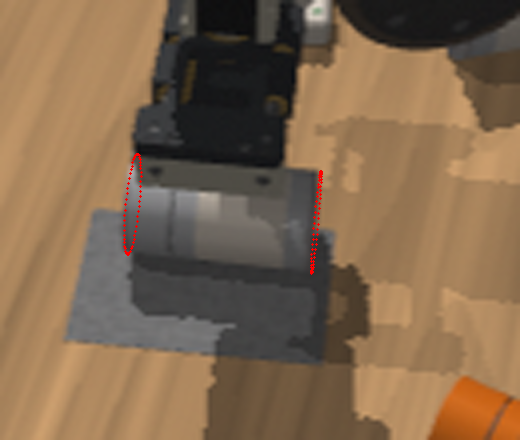

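The tin is now at d ≈ 84 mm, parallel to the mat. Fifth stroke.

>>> step_arm([
  [0, 0.005, 0, -2, 0, 6, -1],
  [0, 0, 0, 0, 0, 4, -1],
  [0, 0, 0, 0, 0, 2.5, -1],
  [0, 0, 0, 0, 0, 1, -1],
  [0, 0, 0, 0, 0, 0.5, -1],
])

```text
time_s: 12.35
tcp_pos: [0.496, 0.0851, 0.0591]
eef_rot: [180.0, 0.1, 97.6]
contact_force: [-4.0, -0.6, 12.7]
gripper_width: -0.0
```

>>> step_arm([
  [0, 0, 0, 3, 0, 0.5, -1],
  [0, 0, 0, 5, 0, 0.5, -1],
  [0, 0, 0, 5, 0, 0.5, -1],
  [0, 0, 0, 5, 0, 0.5, -1],
  [0, 0, 0, 5, 0, 0.5, -1],
  [0, 0, 0, 5, 0, 0.5, -1],
  [0, 0, 0, 5, 0, 0.5, -1],
  [0, 0, 0, 5, 0, 0.5, -1],
  [0, 0, 0, 3, 0, 0.5, -1],
  [0, 0, 0, 0, 0, 0.2, -1],
])

```text
time_s: 13.35
tcp_pos: [0.4912, 0.1273, 0.0594]
eef_rot: [179.8, 0.3, 97.9]
contact_force: [-1.4, -0.7, 6.3]
gripper_width: 0.0004
```

>>> step_arm([
  [0, 0, 0, 0, 0, -8, -1],
  [0, 0, 0, -11, 0, -5, -1],
  [0, 0, 0, -9, 0, 0, -1],
  [0, 0, 0, 0, 0, 0, -1],
])

```text
time_s: 13.75
tcp_pos: [0.4938, 0.1065, 0.073]
eef_rot: [179.9, 0.3, 98.0]
contact_force: [-0.0, 0.4, -0.1]
gripper_width: 0.0004
```

```bash
python3 ov.py 0.105 9 .125| tail -2;python3 wv.py .105 .125 9
```

```text
t 13.75 tcp [0.4938 0.1065 0.073 ] rpy [179.89   0.33  97.95] F [-0.   0.4 -0.1] w 0.0004
tool delta [ 0.2  1.5 13. ]
mat [[0.5664, 0.1862, 0.0005], [0.5794, 0.0895, 0.0005], [0.4317, 0.0703, 0.0005], [0.4199, 0.168, 0.0005]] c [0.4993 0.1285 0.0005]
mat yaw 7.2502188522202085 len 0.14827312604398996 0.09797465054289094
```

View pics/wv_9.png

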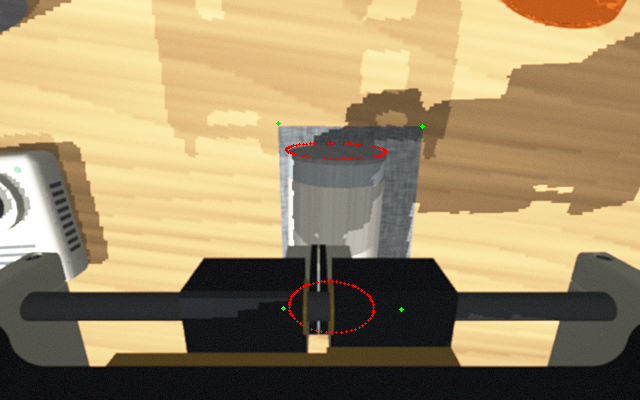

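View pics/ov_9_side.png

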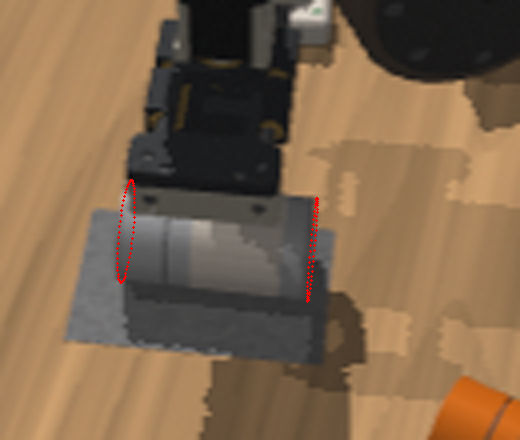

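At d ≈ 105.5 mm the tin is already nearly all on the mat. Final stroke of about 20 mm of finger travel.

>>> step_arm([
  [0, 0.005, 0.012, 4, 0, 6, -1],
  [0, 0, 0, 0, 0, 4, -1],
  [0, 0, 0, 0, 0, 2.5, -1],
  [0, 0, 0, 0, 0, 1, -1],
  [0, 0, 0, 0, 0, 0.5, -1],
])

```text
time_s: 14.4
tcp_pos: [0.4935, 0.1116, 0.06]
eef_rot: [179.9, 0.1, 97.4]
contact_force: [-3.5, -0.3, 10.7]
gripper_width: 0.0004
```

>>> step_arm([
  [0, 0, 0, 3, 0, 0.5, -1],
  [0, 0, 0, 4, 0, 0.5, -1],
  [0, 0, 0, 4, 0, 0.5, -1],
  [0, 0, 0, 4, 0, 0.5, -1],
  [0, 0, 0, 3, 0, 0.5, -1],
  [0, 0, 0, 2, 0, 0.5, -1],
  [0, 0, 0, 0, 0, 0.3, -1],
  [0, 0, 0, 0, 0, 0, -1],
])

```text
time_s: 15.2
tcp_pos: [0.491, 0.133, 0.0601]
eef_rot: [179.8, 0.2, 97.7]
contact_force: [-0.7, 0.4, 2.5]
gripper_width: 0.0008
```

>>> step_arm([
  [0, 0, 0, 0, 0, -8, -1],
  [0, 0, 0, 0, 0, -15, -1],
  [0, 0, 0, 0, 0, -20, -1],
  [0, 0, 0, -30, 0, -10, -1],
  [0, 0, 0, -40, 0, 0, -1],
  [0, 0, 0, -40, 0, 0, -1],
  [0, 0, 0, -40, 0, 0, -1],
  [0, 0, 0, -40, 0, 0, -1],
  [0, 0, 0, -20, 0, 0, -1],
  [0, 0, 0, 0, 0, 0, -1],
])

```text
time_s: 16.2
tcp_pos: [0.5213, -0.0805, 0.1191]
eef_rot: [179.7, 0.3, 98.0]
contact_force: [0.8, -0.2, 0.0]
gripper_width: 0.0005
```

```bash
python3 ov.py 0.116 10 .125| tail -2;python3 wv.py .116 .125 10; python3 -c "
from h import *
td([.5045,-.1123,.055])"
```

```text
t 16.2 tcp [ 0.5213 -0.0805  0.1191] rpy [179.73   0.32  98.01] F [ 0.8 -0.2  0. ] w 0.0005
tool delta [200.2   0.7  59.1]
mat [[0.5664, 0.1862, 0.0005], [0.5794, 0.0895, 0.0005], [0.4317, 0.0703, 0.0005], [0.4199, 0.168, 0.0005]] c [0.4993 0.1285 0.0005]
mat yaw 7.2502188522202085 len 0.14827312604398996 0.09797465054289094
t 16.35 tcp [ 0.5212 -0.0782  0.119 ] rpy [179.72   0.31  98.14] F [-0.4  0.5  0.1] w 0.0006
tool delta [-31.4 -21.4  64. ]
```

View pics/wv_10.png

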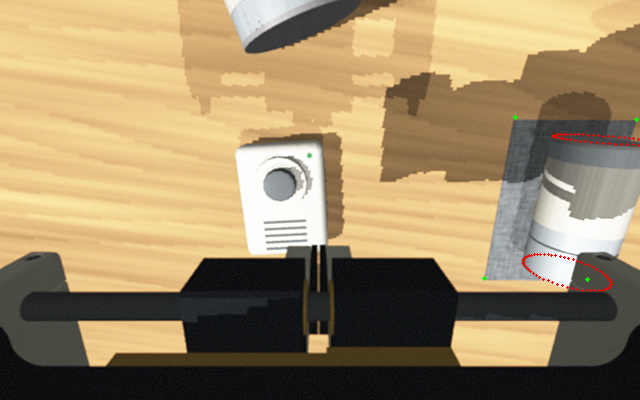

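View pics/ov_10_side.png

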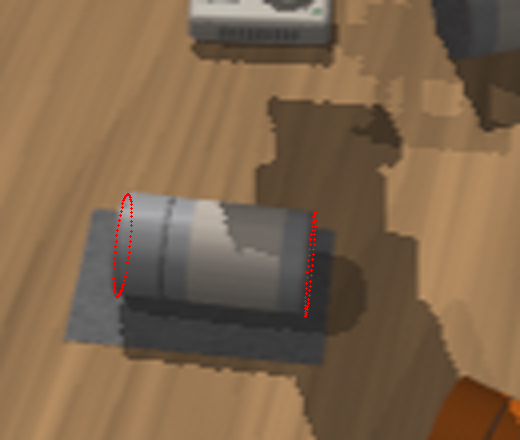

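View pics/ov_10_top.png

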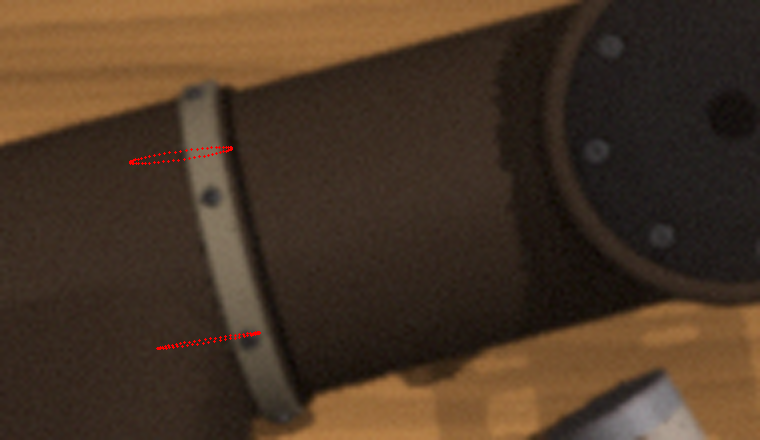

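The tin lies on the mat, and the overlay at d = 116 mm fits its lower edge. The button in the wrist view is at about (281,184); I'll measure that third estimate of it and compute the move.

Run:
```python
from h import *
print(px2w("wrist",281,184,.039), w2px("wrist",[.5045,-.1123,.039]))
td([.5045,-.1123,.055])
```

```text
[ 0.5036378  -0.10931643  0.039     ] [276.91344013 184.55403649]
t 16.35 tcp [ 0.5212 -0.0782  0.119 ] rpy [179.72   0.31  98.14] F [-0.4  0.5  0.1] w 0.0006
tool delta [-31.4 -21.4  64. ]
```

>>> step_arm([
  [0.004, 0.005, 0, -16, -11, 0, -1],
  [0, 0, 0, -15, -10, 0, -1],
  [0, 0, 0, 0, 0, 15, -1],
  [0, 0, 0, 0, 0, 15, -1],
  [0, 0, 0, 0, 0, 15, -1],
  [0, 0, 0, 0, 0, 5, -1],
  [0, 0, 0, 0, 0, 0, -1],
])

```text
time_s: 17.05
tcp_pos: [0.5045, -0.1093, 0.0692]
eef_rot: [179.8, 0.0, 98.6]
contact_force: [-0.1, 0.3, 0.4]
gripper_width: 0.0004
```

```bash
python3 -c "
from h import *
td([.5040,-.1115,.045])"; python3 wv.py .116 .125 11; python3 look.py 11
```

```text
t 17.05 tcp [ 0.5045 -0.1093  0.0692] rpy [1.7976e+02 4.0000e-02 9.8570e+01] F [-0.1  0.3  0.4] w 0.0004
tool delta [-2.1 -0.8 24.2]
mat [[0.5664, 0.1862, 0.0005], [0.5794, 0.0895, 0.0005], [0.4317, 0.0703, 0.0005], [0.4199, 0.168, 0.0005]] c [0.4993 0.1285 0.0005]
mat yaw 7.2502188522202085 len 0.14827312604398996 0.09797465054289094
t 17.1 tcp [ 0.5047 -0.1093  0.0695] rpy [1.7974e+02 4.0000e-02 9.8570e+01] F [-0.3  0.1 -0.1] w 0.0003
tool delta [110.3  18.7   9.5]
```

View pics/wv_11.png

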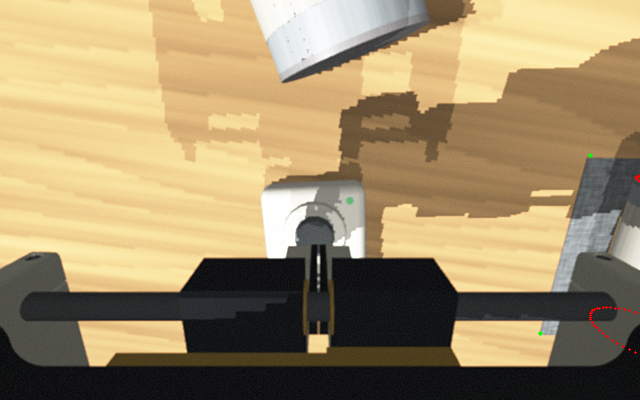

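View pics/s11.png

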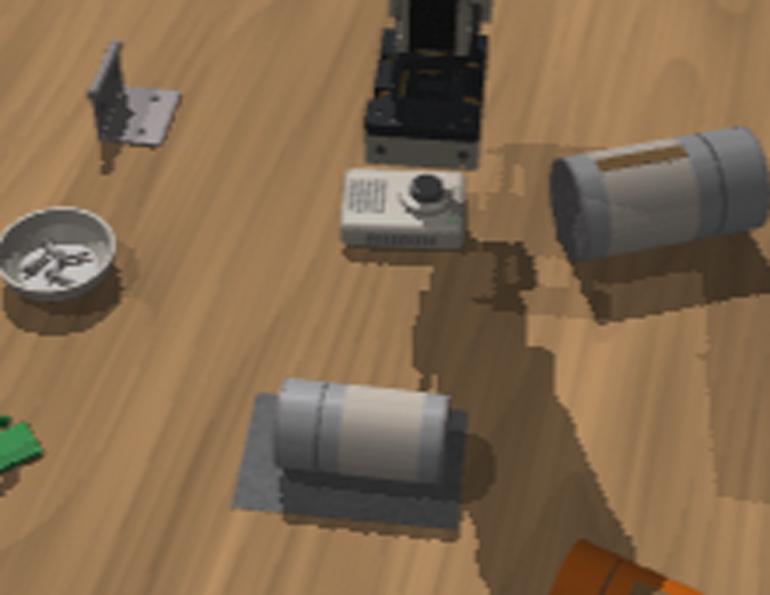

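View pics/t11.png

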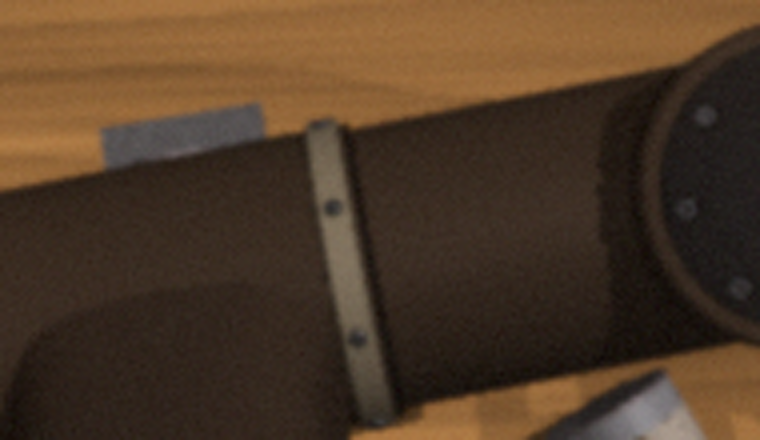

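```bash
python3 -c "
from h import *
for z in(.0695,.088,.135):
  u,v=w2px('side',[.5047,-.1093,z]);print(z,((u-220+.5)*3.5,(v-140+.5)*3.5))
print((w2px('side',[.504,-.1115,.039])-[219.5,139.5])*3.5, w2px('wrist',[.504,-.1115,.039]),w2px('wrist',[.5047,-.1093,.0695]))
td([.5040,-.1115,.045])
"
```

```text
0.0695 (np.float64(428.7581007515346), np.float64(157.04704761820315))
0.088 (np.float64(429.29250302718737), np.float64(138.3038731597438))
0.135 (np.float64(430.7028127749293), np.float64(88.83985916372598))
[429.44727829 185.37557703] [315.33170195 235.36490545] [318.70943253 260.28786073]
t 17.2 tcp [ 0.5054 -0.1093  0.0702] rpy [1.7966e+02 4.0000e-02 9.8560e+01] F [ 0.   0.2 -0.1] w 0.0004
tool delta [-2.  -1.7 25.2]
```

Predicted and observed button positions agree in both views: side (429,185) vs (427,186), wrist x 315. Descending to just above it.

>>> step_arm([
  [0.005, 0, 0, -2, -2, 8, -1],
  [0, 0, 0, 0, 0, 8, -1],
  [0, 0, 0, 0, 0, 6, -1],
  [0, 0, 0, 0, 0, 3, -1],
  [0, 0, 0, 0, 0, 0, -1],
])

```text
time_s: 17.7
tcp_pos: [0.5045, -0.1117, 0.0442]
eef_rot: [179.8, 0.0, 98.6]
contact_force: [1.1, 0.3, 0.5]
gripper_width: 0.0004
```

```bash
python3 -c "
from h import *
td([.5040,-.1115,.034])"
```

```text
t 17.7 tcp [ 0.5045 -0.1117  0.0442] rpy [1.7983e+02 5.0000e-02 9.8570e+01] F [1.1 0.3 0.5] w 0.0004
tool delta [ 0.2 -0.5 10.2]
```

>>> step_arm([
  [0, 0, 0, 0, 0, 3, -1],
  [0, 0, 0, 0, 0, 2, -1],
  [0, 0, 0, 0, 0, 2, -1],
  [0, 0, 0, 0, 0, 2, -1],
])

```text
time_s: 18.1
tcp_pos: [0.5047, -0.1117, 0.035]
eef_rot: [179.8, 0.1, 98.6]
contact_force: [-0.5, 0.5, 4.2]
gripper_width: 0.0008
```

>>> step_arm([
  [0, 0, 0, 0, 0, 1.5, -1],
  [0, 0, 0, 0, 0, 1.5, -1],
])

```text
time_s: 18.3
tcp_pos: [0.5048, -0.1118, 0.0337]
eef_rot: [179.8, 0.1, 98.6]
contact_force: [-9.3, 5.3, 29.5]
gripper_width: 0.0001
```

>>> step_arm([
  [0, 0, 0, 0, 0, 1, -1],
  [0, 0, 0, 0, 0, 1, -1],
])

```text
time_s: 18.5
tcp_pos: [0.5047, -0.1117, 0.0341]
eef_rot: [179.8, 0.1, 98.7]
contact_force: [-4.4, 0.7, 11.6]
gripper_width: 0.0003
```

Bottomed out at z ≈ 0.034: force rose to 11–29 N, well past the 4 N spring. Releasing straight up and withdrawing to clear the cameras.

>>> step_arm([
  [0, 0, 0, 0, 0, -6, -1],
  [0, 0, 0, 0, 0, -10, -1],
  [0, 0, 0, 0, 0, -25, -1],
  [0, 0, 0, 0, 0, -30, -1],
  [0, 0, 0, 0, 0, -30, -1],
  [0, 0, 0, 0, 0, -20, -1],
  [0, 0, 0, -40, 0, 0, -1],
  [0, 0, 0, -40, 0, 0, -1],
  [0, 0, 0, -40, 0, 0, -1],
  [0, 0, 0, -40, 0, 0, -1],
])

```text
time_s: 19.5
tcp_pos: [0.5314, -0.2704, 0.1678]
eef_rot: [179.3, 0.2, 99.2]
contact_force: [0.6, 1.3, 0.3]
gripper_width: 0.0003
```

>>> step_arm([
  [0, 0, 0, -40, -10, 0, -1],
  [0, 0, 0, -40, -15, 0, -1],
  [0, 0, 0, -40, -15, 0, -1],
  [0, 0, 0, -40, -15, 0, -1],
  [0, 0, 0, -40, -15, 0, -1],
  [0, 0, 0, -40, -15, 0, -1],
  [0, 0, 0, -20, 0, 0, -1],
  [0, 0, 0, 0, 0, 0, -1],
  [0, 0, 0, 0, 0, 0, -1],
])

```text
time_s: 20.4
tcp_pos: [0.4853, -0.5573, 0.1697]
eef_rot: [179.2, 0.2, 98.9]
contact_force: [0.6, -0.4, 0.6]
gripper_width: 0.0006
```

```bash
python3 ov.py 0.116 12 .125| tail -2; python3 -c "
from h import *
cv2.imwrite('pics/top12.png',r.capture('top')[:,:,::-1]);cv2.imwrite('pics/side12.png',r.capture('side')[:,:,::-1])
a=cv2.imread('pics/top0.png');b=cv2.imread('pics/top12.png');cv2.imwrite('pics/cmp.png',np.vstack([cv2.resize(k[60:130,220:420],None,fx=4,fy=4) for k in(a,b)]))"
```

```text
t 20.4 tcp [ 0.4853 -0.5573  0.1697] rpy [179.24   0.24  98.94] F [ 0.6 -0.4  0.6] w 0.0006
tool delta [665.6 113.6 109.7]
```

View pics/ov_12_top.png

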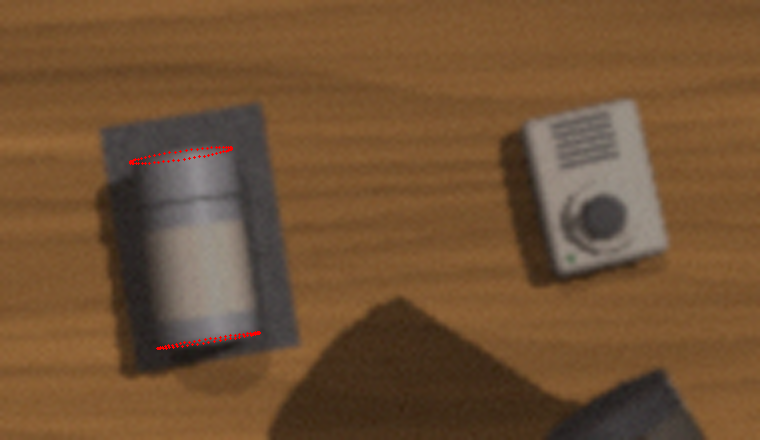

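View pics/side12.png

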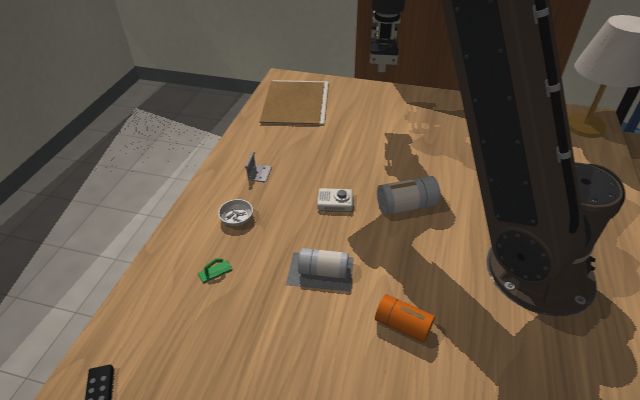

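View pics/cmp.png

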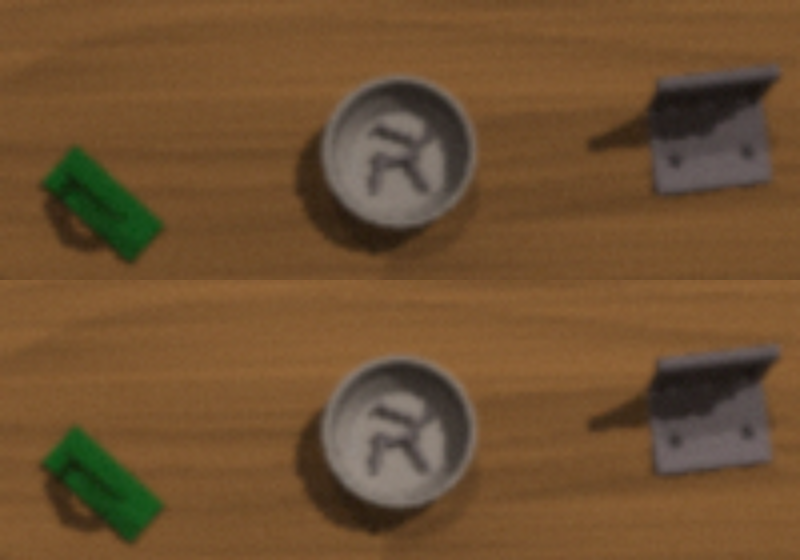

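Run:
```python
from fit import *
q=lambda P:[((U+.5)/4-.5+225,(V+.5)/4-.5+150) for U,V in P]
pts=[(141,180),(145,230),(150,280),(155,325),(241,180),(246,230),(252,280),(257,320),(160,158),(190,154),(220,150),(180,345),(210,342),(240,337)]
p,f=fit_tin(q(pts),ci,x0=(.493,.128,.12));print(p,np.degrees(p[2]),f.round(1))
a=np.radians(7.25);d=np.array([np.cos(a),np.sin(a)]);w=p[:2]-c[:2];print("rel mat along",w@d,"across",w@[-d[1],d[0]])
```

```text
mat [[0.5664, 0.1862, 0.0005], [0.5794, 0.0895, 0.0005], [0.4317, 0.0703, 0.0005], [0.4199, 0.168, 0.0005]] c [0.4993 0.1285 0.0005]
mat yaw 7.2502188522202085 len 0.14827312604398996 0.09797465054289094
[0.49203947 0.12530153 0.08595628] 4.924932285046879 [0.5 0.2 0.1 0.2 0.3 0.4 0.2 0.1 0.7 0.6 0.2 0.5 0.4 0.7]
rel mat along -0.0076426765881260975 across -0.002223444822271659
```

The fit puts the tin's centre −8 mm along and −2 mm across from the mat centre, against allowances of ±20 mm each way, and the yaw difference is about 2°. The dish, bracket and hook look unchanged, the button is back up, and the arm is clear. Handing in.

```bash
python3 -c "
from plant import r
print(r.close_job())"
```

```text
the job is handed in; nothing more can be done
None
```

I rolled the small silver tin onto the mat with six short fingertip strokes on its top. I then pressed the chime's button to its stop, let go, moved the arm clear and handed the job in at about 20.6 s.

**Tin:** In the last pictures it lies still on the mat, about 8 mm along and 2 mm across from the mat's centre, with ±20 mm allowed each way. The final top-view fit gave its yaw as 4.9°, while the overlays during rolling fitted about 7.2°. The mat measures 7.25°, so the tin fits inside it with either figure.

**Button:** It stopped at z ≈ 0.034 m, which is the full 5 mm of travel. The force there was 11.6 N at the last reading, with a brief 29.5 N on reaching the stop, against the 4 N spring. I did not read the button's travel directly, so "fully down" rests on that height and force. It shows as released in the last pictures.

**Other things:** The dish, hinge bracket and wall hook look the same in the before-and-after top views. No check failed.

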